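# Put the scale's check weights away in their cases

## Task

The scale check is finished: put the brass weights away. Set the two weights that are still on the scale upright into the wells of the case feet of their own size (the smallest already stands in its case), then close all three cases, each with the cover of its size, pushed home so that it sits level on the shoulder of the foot round the rim.

Things in the scene. Friction and masses are not known exactly. Their poses are not given: they have to be found in the camera images.
- weight_large: the large brass check weight (200 g), upright, diameter 40 mm, 30 mm high with a knob; for contact it is a plain solid cylinder of that diameter over its whole height. Origin at the centre of its underside, z up; at the start it stands on the scale's platform
- weight_medium: the medium brass check weight (100 g), upright, diameter 33 mm, 24 mm high with a knob; for contact it is a plain solid cylinder of that diameter over its whole height. Origin at the centre of its underside, z up; at the start it stands on the scale's platform
- weight_small: the small brass check weight (50 g), upright, diameter 25 mm, 19 mm high with a knob; for contact it is a plain solid cylinder of that diameter over its whole height. Origin at the centre of its underside, z up; at the start it already stands in the well of its own case, uncovered
- case_large: the large case foot, a black plastic disc fixed on the table: diameter 82 mm, 10 mm thick, and on it a raised round rim 6 mm high, 58 mm outside and 48 mm inside diameter, which encloses the grey-lined well for the large weight. Origin at the centre of its underside, z up: well floor and the shoulder outside the rim both at z = 10 mm, rim top at 16 mm
- case_medium: the medium case foot, a black plastic disc fixed on the table: diameter 68 mm, 10 mm thick, and on it a raised round rim 6 mm high, 48 mm outside and 41 mm inside diameter, which encloses the grey-lined well for the medium weight. Origin at the centre of its underside, z up: well floor and the shoulder outside the rim both at z = 10 mm, rim top at 16 mm
- case_small: the small case foot, a black plastic disc fixed on the table: diameter 56 mm, 10 mm thick, and on it a raised round rim 6 mm high, 38 mm outside and 33 mm inside diameter, which encloses the grey-lined well for the small weight. Origin at the centre of its underside, z up: well floor and the shoulder outside the rim both at z = 10 mm, rim top at 16 mm
- cover_large: the large cover, a loose aluminium cap, about 60 g, open below: 69 mm outside diameter, 73 at the flared mouth, 64 inside; flat top 37 mm above the mouth, on it a black knob to take it by, 20 mm in diameter, 22 mm high (top 59 mm above the mouth). Origin at the centre of the mouth, z up. Stands on the table; seated, the mouth surrounds the case's rim and rests on its shoulder
- cover_medium: the medium cover, a loose aluminium cap, about 60 g, open below: 59 mm outside diameter, 63 at the flared mouth, 54 inside; flat top 31 mm above the mouth, on it a black knob to take it by, 20 mm in diameter, 22 mm high (top 53 mm above the mouth). Origin at the centre of the mouth, z up. Stands on the table; seated, the mouth surrounds the case's rim and rests on its shoulder
- cover_small: the small cover, a loose aluminium cap, about 60 g, open below: 49 mm outside diameter, 53 at the flared mouth, 44 inside; flat top 26 mm above the mouth, on it a black knob to take it by, 20 mm in diameter, 22 mm high (top 48 mm above the mouth). Origin at the centre of the mouth, z up. Stands on the table; seated, the mouth surrounds the case's rim and rests on its shoulder
- scale: the counter scale, fixed, 278 x 195 mm: origin at the centre of its underside; the steel platform (205 x 196 mm, centre 36 mm along the scale's own +x, top at 49 mm) is at the back, the display end (34 mm high) is towards the robot
Things that resemble listed ones, but are neither listed nor needed, are in the scene too. Leave any turquoise look-alike of the cover_small alone. What is shaped like the weight_medium but red is not meant.

How it is judged (in metres and radians):
At the end, for the whole second after the job is handed in: Each weight stands upright on the well floor of the case foot of its size, and each foot carries its own cover, level and resting on the shoulder; all centred within 6 mm, heights right within 2.5 mm, everything at rest (horizontal distance between each of weight_large, cover_large and case_large below 0.006 m and z of weight_large in the frame of case_large between 0.007 and 0.0125 m and angle between each of weight_large, weight_medium, weight_small's own z axis and vertical below 0.1 rad and linear speed of each of weight_large, cover_large, weight_medium, cover_medium, weight_small, cover_small below 0.02 m/s and z of cover_large in the frame of case_large between 0.007 and 0.0125 m and angle between each of cover_large, cover_medium, cover_small's own z axis and vertical below 0.06 rad and horizontal distance between each of weight_medium, cover_medium and case_medium below 0.006 m and z of weight_medium in the frame of case_medium between 0.007 and 0.0125 m and z of cover_medium in the frame of case_medium between 0.007 and 0.0125 m and horizontal distance between each of weight_small, cover_small and case_small below 0.006 m and z of weight_small in the frame of case_small between 0.007 and 0.0125 m and z of cover_small in the frame of case_small between 0.007 and 0.0125 m); the robot touches nothing.
It also fails if it takes over 93 s, if anything falls off the work surface, if the arm or the gripper's body presses on something with over 40 N, if the wrist force passes 120 N, or if a joint passes its speed limit or range.

## Robot

A 6-joint arm with a two-finger parallel gripper is mounted at the origin on a cart in front of the work surface, level with it; the furniture and walls round the work are solid. World frame = base frame: x ahead of the robot, y to its left, z up, the work surface at z = 0. Lengths are in mm, angles in rad, forces in N, time in s.
With the tool pointing down it reaches from about 300 to 875 mm from the base axis. Payload 4.2 kg.
Tool frame: the origin (TCP) lies midway between the tips of the shut fingers; the grasp point (between the pads) lies 19 mm behind it; z points along the fingers, y is the line along which they close (so a half turn about z gives the same grasp; the last joint's range is limited). The gripper opens to 85 mm and grips with 20 to 120 N. Pads are 22 mm wide; open, the fingers measure 114 mm over their backs; the gripper's body (76 mm by 85 mm) begins 54 mm behind the grasp point. The pads swing forward as they close: fully open they stand 13 mm farther back than shut.
Start: joints at [1.157, 0.32, 1.565, -0, 1.257, -0.02], TCP at [220.631, 531.002, 231.338] pointing down, gripper open.
Joint ranges: [-3.11, 3.11], [-0.84, 2.01], [0.21, 2.61], [-1.34, 4.49], [0.05, 2.63], [-2.56, 2.56]. Speed limits (rad/s): [2.57, 2.57, 3.14, 3.14, 3.14, 3.14].

## Interface

Orientations are given as [roll, pitch, yaw] about the fixed x, y, z axes, in that order (R = Rz(yaw) Ry(pitch) Rx(roll)).
In Python, from rig import * gives the robot as it stands. The module is installed in compiled form; this text tells all that it offers.
- The arm moves only by the tool send_rows, never from a script. Its argument "motion" is one flat list of numbers, 7 for each row, row after row: the finger opening in cm, from 0 to 8.54, then the shift along the tool's x, y, z in cm, then the turn, a rotation vector about the tool's x, y, z in degrees. A call has 1 to 5 rows; each row is the pose to reach, as a shift and turn from the pose commanded when the call began, along the tool's axes at that moment; what a row does not reach only later rows make up. A row lasts 1/8 s, in which the tool goes at most 62.5 mm and 10.7 degrees, less where a joint would pass 70% of its speed; a pose out of reach is approached as far as the arm can. A call with a gripper value outside its range is refused whole. The fingers move at their own pace and stop on an object; "force" is the grip in N (left out, the last holds). Time passes only in rows, so rows that repeat a pose let the fingers close. It gives the time, the measured TCP pose, the force, the opening and the grip force at its end, in the units of the state.
- observe(): the state, without advancing time (a new reading comes with each control period).
- snapshot(name): name is "side" or "top"; returns (picture, depth): 420x560x3 uint8, red, green, blue; 420x560 float32, mm along the optical axis (not along the pixel's ray), 0 where there is no reading.
- camera_info(name): a dict with "intrinsics" (3x3 intrinsics, pixels), "extrinsics" (4x4, takes a point from camera to world coordinates). Camera axes: x right, y down, z forward; pixel columns grow to the right and rows downward; lengths in mm; the calibration is good to about 2 mm. A picture is of the moment at which its call begins. camera_info takes no time and is no camera call.
- finish_job(): hands the job in; it is judged then, once.
The state is a dict: "time": time; "joint_pos": joint angles; "qd": joint speeds; "joint_efforts": joint torques, N m; "tool_pos": TCP position; "tcp_rot": TCP orientation; "wrist_force": force on the tool from outside, world axes, zero at the start; "moment": the same for the moment, N m; "width": finger opening in mm; "finger_force": force on a finger pad.
Only numpy, scipy, OpenCV 4.12 (cv2) and the standard library are available. Lean on these libraries where they do the work, as an engineer would, in place of code of your own. Each camera call takes 0.05 s, during which the arm holds its last target. There are 200 camera calls.

## Working session

There is one attempt and no reset: what is moved stays moved. The work goes in short steps, Python scripts to look and compute and a tool call to move; the robot and the scene stay as the last step left them, time stands still between calls to the robot, and variables do not carry over. Pictures are saved under pics/ and viewed, at most 14 in all, crops included, and the job is handed in when it is done.

Besides the shell and the picture viewer there is one more tool, called after ">>>" in YAML: its name, and indented under it one key for each argument. send_rows: Moves the arm, as the interface text tells. Its arguments: {"type":"object","properties":{"motion":{"type":"array"},"force":{"type":"number"}},"required":["motion"]}

```bash
mkdir -p pics; python3 - <<'E'
from rig import *
import cv2,numpy as np
s=observe();print(s)
for n in("side","top"):
    p,d=snapshot(n);cv2.imwrite(f"pics/{n}0.png",cv2.resize(p[...,::-1],(800,600)));np.savez(f"{n}0.npz",p=p,d=d)
    c=camera_info(n);print(n,np.round(c["intrinsics"],1).tolist(),np.round(c["extrinsics"],3).tolist())
E
```

```text
{'time': 0.0, 'joint_pos': array([ 1.15703527e+00,  3.20277595e-01,  1.56569923e+00,  1.33682993e-05,
        1.25740012e+00, -2.00046754e-02]), 'qd': array([-4.79619803e-05, -2.56343342e-04, -2.63063085e-04, -1.61514256e-03,
        5.06621766e-04,  9.49440714e-04]), 'joint_efforts': array([ 1.23135385e-03, -4.15525031e+01, -2.34164715e+01,  1.22503493e-04,
        8.19644309e-03,  5.37691545e-07]), 'tool_pos': array([220.40580416, 530.55053491, 230.48263813]), 'tcp_rot': array([-3.13980897e+00, -4.83991066e-05,  2.74783210e+00]), 'wrist_force': array([-0.1016122 ,  0.43441939,  0.09797199]), 'moment': array([0.04005495, 0.00779499, 0.01364863]), 'finger_force': 0.0, 'width': 85.30571853004189}
side [[479.0, 0.0, 285.7], [0.0, 479.0, 208.9], [0.0, 0.0, 1.0]] [[0.997, 0.048, -0.062, 609.497], [0.078, -0.644, 0.761, -886.938], [-0.004, -0.764, -0.646, 788.341], [0.0, 0.0, 0.0, 1.0]]
top [[448.2, 0.0, 277.2], [0.0, 448.2, 206.0], [0.0, 0.0, 1.0]] [[0.005, -0.999, 0.05, 475.849], [-1.0, -0.006, -0.018, -16.758], [0.018, -0.05, -0.999, 1177.547], [0.0, 0.0, 0.0, 1.0]]
```

View pics/side0.png

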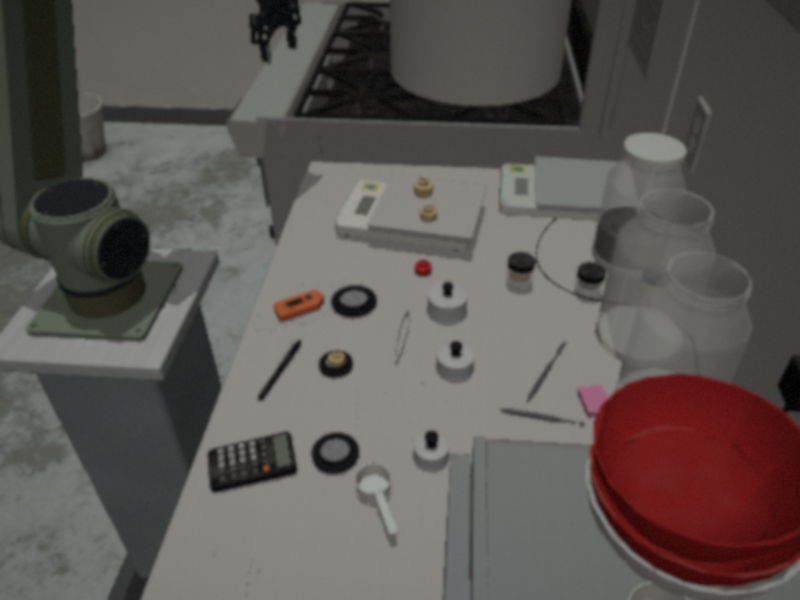

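View pics/top0.png

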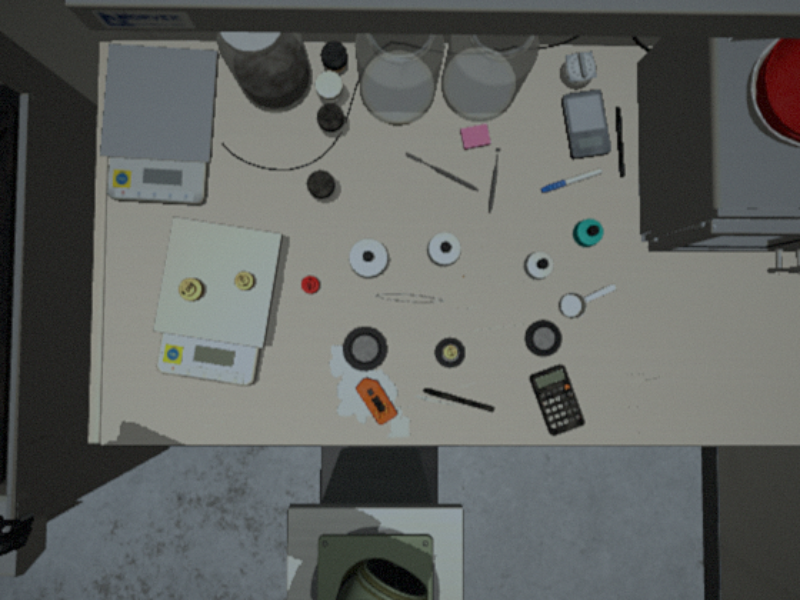

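The side view shows the scale with two weights at (423,187) and (429,213), then covers at (447,303), (455,359) and (431,448), and the case feet at (354,300), (336,363) and (335,452). The top view shows the covers at (368,258), (444,249) and (539,265), with the turquoise decoy at (588,233). The feet are at (365,348), (450,352, holding the small weight) and (543,338), and the weights are at (191,290) and (245,281).

```bash
cat > h.py <<'E'
import numpy as np,cv2
from rig import *
def cloud(n,d):
    c=camera_info(n);K=c["intrinsics"];T=c["extrinsics"]
    v,u=np.mgrid[:d.shape[0],:d.shape[1]]
    P=np.stack([(u-K[0][2])*d/K[0][0],(v-K[1][2])*d/K[1][1],d],-1)@T[:3,:3].T+T[:3,3]
    P[d<=0]=np.nan
    return P
def proj(n,X):
    c=camera_info(n);K=np.array(c["intrinsics"]);T=np.array(c["extrinsics"])
    q=K@(T[:3,:3].T@(np.asarray(X,float)-T[:3,3]));return q[:2]/q[2]
def ray(n,uv):
    c=camera_info(n);K=np.array(c["intrinsics"]);T=np.array(c["extrinsics"])
    return T[:3,3],T[:3,:3]@np.linalg.solve(K,[uv[0],uv[1],1])
def onz(n,uv,z):
    o,r=ray(n,uv);return o+r*(z-o[2])/r[2]
E
python3 - <<'E'
from h import *
z=np.load("top0.npz");p,d=z["p"],z["d"];P=cloud("top",d)
for nm,u,v in [("covL",368,258),("covM",444,249),("covS",539,265),("caseL",365,348),("caseS",450,352),("caseM",543,338),("wL",191,290),("wM",245,281)]:
    i,j=round(v/1.4286),round(u/1.4286);print(nm,np.round(P[i,j]),"table",np.round(np.nanmedian(P[i-20:i+20,j-20:j+20,2]),1), p[i,j])
# crops x4 top, three side by side
def crop(p,u,v,w,h,k): return cv2.resize(p[v:v+h,u:u+w,::-1],None,fx=k,fy=k,interpolation=cv2.INTER_CUBIC)
cv2.imwrite("pics/topc.png",crop(p,235,160,200,100,4))
p2=np.load("side0.npz")["p"];cv2.imwrite("pics/sidec.png",crop(p2,200,185,160,150,4))
Q=P[160:260,235:435,2];np.set_printoptions(linewidth=250)
print(np.round(Q[5:40:2,8:38:1]))
E
```

```text
covL [595.  12.  57.] table 0.3 [16 16 21]
covM [ 614. -122.   51.] table -0.2 [24 27 26]
covS [ 587. -290.   48.] table -0.5 [7 3 6]
caseL [435.  20.   8.] table 3.2 [ 98 100 100]
caseS [ 431. -135.   22.] table -0.5 [125 126  82]
caseM [ 455. -306.   11.] table 0.6 [100 105 103]
wL [536. 314.  78.] table 47.9 [150 160 110]
wM [552. 226.  69.] table 47.9 [137 140  94]
[[-4. -1.  3. -4. nan -2. -1.  1.  0. -3. -3. -2.  0.  1.  3. -0. -2. -5. -2. -3. -4. -2. -1. -3. -2. -4. -2.  0. -3. -1.]
 [ 1. -1. -1. -3. -2. -3. -0. -1.  1. -4. 36. 37. 37. 34. 39. 37. 34. 37. 38. 29. -3. -3. -3. -2.  3.  0.  0. -1. -1. -3.]
 [-0. -3. -3.  0. -4. -3. 32. 36. 37. 38. 35. 38. 33. 37. 38. 33. 34. 37. 37. 38. 35. 37. 34. 36. -2. -4. -3. -3. -2. -4.]
 [ 1. -1. -4. -1. -1. 36. 36. 35. 33. 35. 35. 36. 34. 36. 35. 34. 35. 35. 34. 36. 36. 37. 39. 32. 35. -3. -2.  0. -2. -2.]
 [-2. -0. -2. 31. 35. 35. 34. 37. 37. 35. 36. 35. 34. 39. 35. 35. 38. 33. 37. 31. 38. 36. 32. 37. 36. 37. 36. -5. -0. -2.]
 [-1.  2. 38. 39. 35. 34. 39. 35. 36. 34. 34. 35. 34. 56. 58. 56. 55. 37. 34. 36. 38. 37. 33. 36. 40. 37. 35. 35.
[... 786 characters left out ...]
36. 35. 40. 31. 39. 36. 35. 34. 36. 37. 36. 33. 36. 39. 36. 27.  1.  2. -3. -1. -1.]
 [-1. -1. -1.  0. -2. -6.  5.  1. 30. 31. 36. 34. 35. 37. 35. 34. 33. 38. 41. 31. 35. 28. 15. -0. -1.  3.  3. -3. -0. -7.]
 [ 1. -5. -3.  0. -2. -3.  1. -0. -5.  2. -4.  3.  8. 22. 18. 19. 17. 17.  6.  2.  1. -2. -3. -1. -7. -3. -2. -1. -3.  1.]
 [ 1. -7. -4. -5. -0. -3. -1. -0. -5. -4. -3. -3. -1. -2. -0. -1. -4.  1. -1. -6.  4. -3. -2. -2. -1.  1. -4. -4. -2. -2.]
 [-0. -2. -2.  0.  1. -1. -3. -2. -3.  1. -3. -2. -4. -1. -0. -1. -0. -1.  0. -2.  1. -2. -1. -3. -3. -1. -4.  1. -4. -5.]
 [ 1.  1. -1. -4. -2. -1. -3. -5.  2.  1. -3.  1. -6.  0.  3. -1. -1. -2. -4. -4. -1. -3. -1. -1.  1. -0.  0.  1. -3.  0.]]
```

View pics/topc.png

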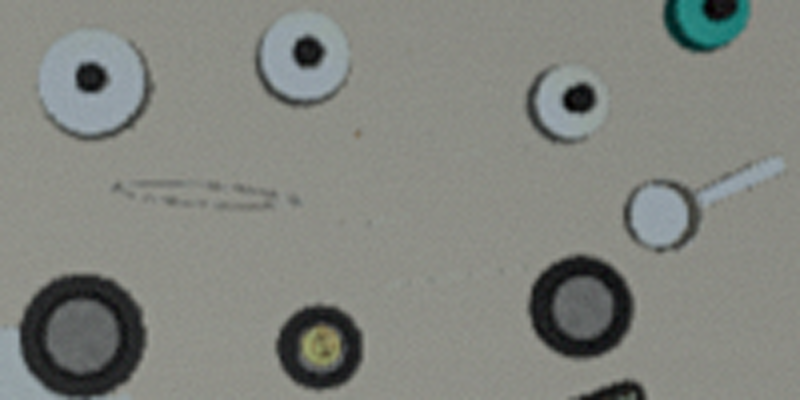

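View pics/sidec.png

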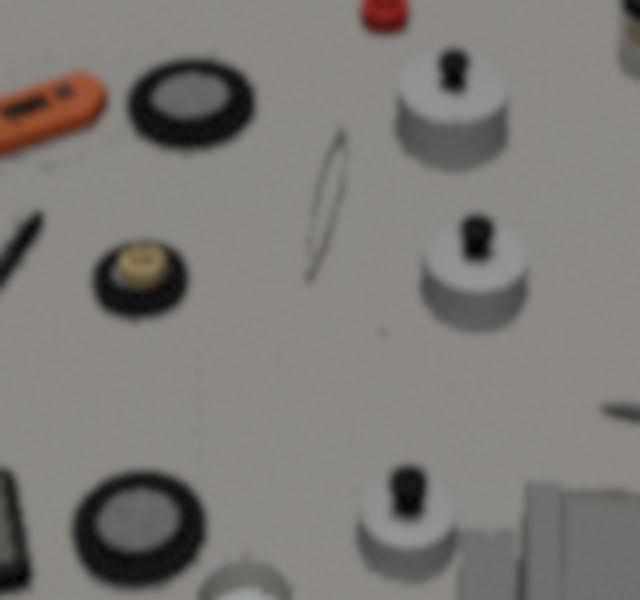

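```bash
cat > fit.py <<'E'
from h import *
from scipy.optimize import minimize
A=np.linspace(0,2*np.pi,48,endpoint=False)
def sil(n,X,parts,box,k=8):
    u0,v0,w,h=box;m=np.zeros((h*k,w*k),np.uint8)
    for part in parts:
        pts=np.array([proj(n,[X[0]+r*np.cos(a),X[1]+r*np.sin(a),X[2]+z]) for r,z in part for a in A])
        q=((pts-[u0,v0]+.5)*k-.5).astype(np.float32)
        cv2.fillPoly(m,[np.round(cv2.convexHull(q)[:,0]*16).astype(np.int32)],1,shift=4)
    return cv2.resize(m.astype(np.float32),(w,h),interpolation=cv2.INTER_AREA)
def fit(n,mask,X0,parts,half=28):
    u,v=proj(n,X0).astype(int);box=(u-half,v-half,2*half,2*half)
    mk=mask[v-half:v+half,u-half:u+half].astype(np.uint8)
    nc,l,st,_=cv2.connectedComponentsWithStats(mk)
    pred=sil(n,X0,parts,box)>.5
    b=np.bincount(l[pred],minlength=nc);b[0]=0;mk=(l==b.argmax()).astype(np.float32)
    f=lambda q:((sil(n,[q[0],q[1],X0[2]],parts,box)-mk)**2).sum()
    r=minimize(f,X0[:2],method="Nelder-Mead",options=dict(initial_simplex=[[X0[0]-6,X0[1]-6],[X0[0]+8,X0[1]],[X0[0],X0[1]+8]],xatol=.05,fatol=.05,maxiter=80))
    return r.x,r.fun,mk.sum()
def cov(r,h):return [[(r,0),(r,h)],[(r+2,0),(r+2,3)],[(10,h),(10,h+22)]]
PARTS=dict(L=cov(34.5,37),M=cov(29.5,31),S=cov(24.5,26))
CASE=dict(L=41,M=34,S=28);CG=dict(L=(435,20),S=(431,-135),M=(455,-306))
VG=dict(L=(595,12),M=(614,-122),S=(587,-290))
E
python3 - <<'E'
from fit import *
D={n:np.load(n+"0.npz") for n in("top","side")}
for n in D:
    p,d=D[n]["p"],D[n]["d"];P=cloud(n,d);Z=np.nan_to_num(P[...,2],nan=0);Z=cv2.medianBlur(Z.astype(np.float32),3);g=p.max(-1)
    print(n,"table z",{k:np.round(np.median(P[(abs(P[...,0]-x)<70)&(abs(P[...,1]-y)<70)&(abs(P[...,2])<8)][:,2]),1) for k,(x,y) in VG.items()})
    for k in "LMS":
        x,f,a=fit(n,Z>9,(*VG[k],0),[[(r,max(z,8)) for r,z in q] for q in PARTS[k]]);R=PARTS[k][0][0][0];h=PARTS[k][0][1][1]
        rr=np.hypot(P[...,0]-x[0],P[...,1]-x[1])
        print(" cover",k,np.round(x,1),round(f,1),a,"top z",np.round(np.nanmedian(P[(rr<R-5)&(rr>14)&(Z>h-8)][:,2]),1),"knob",np.round(np.nanmedian(P[(rr<8)&(Z>h+14)][:,2]),1))
    for k in "LMS":
        x,f,a=fit(n,g<75,(*CG[k],0),[[(CASE[k],0),(CASE[k],10)],[(CASE[k]-12,16)]]) if 0 else fit(n,cv2.morphologyEx((g<75).astype(np.uint8),cv2.MORPH_CLOSE,np.ones((1,1))),(*CG[k],0),[[(CASE[k],0),(CASE[k],10)]])
        # fill interior: refit with filled contour
        m=(g<75).astype(np.uint8);cs,_=cv2.findContours(m,cv2.RETR_EXTERNAL,2);F=np.zeros_like(m);cv2.drawContours(F,cs,-1,1,-1)
        x,f,a=fit(n,F,(*CG[k],0),[[(CASE[k],0),(CASE[k],10)]])
        rr=np.hypot(P[...,0]-x[0],P[...,1]-x[1]);print(" case",k,np.round(x,1),round(f,1),a,"floor",np.round(np.nanmedian(P[rr<15][:,2]),1),"max dark",g[rr<CASE[k]-12].mean().round())
    for k,X,r,h in(("L",(536,314),20,30),("M",(552,226),16.5,24)):
        x,f,a=fit(n,Z>56,(*X,49),[[(r,7),(r,h)]])
        rr=np.hypot(P[...,0]-x[0],P[...,1]-x[1]);print(" weight",k,np.round(x,1),round(f,1),a,"z top",np.round(np.nanmedian(P[rr<r-6][:,2]),1),"plat",np.round(np.nanmedian(P[(rr>r+12)&(rr<r+22)][:,2]),1))
E
```

```text
top table z {'L': np.float64(-1.3), 'M': np.float64(-1.4), 'S': np.float64(-1.1)}Traceback (most recent call last):
  File "<stdin>", line 7, in <module>
  File "fit.py", line 18, in fit
    r=minimize(f,X0[:2],method="Nelder-Mead",options=dict(initial_simplex=[[X0[0]-6,X0[1]-6],[X0[0]+8,X0[1]],[X0[0],X0[1]+8]],xatol=.05,fatol=.05,maxiter=80))
    res = _minimize_neldermead(fun, x0, args, callback, bounds=bounds,
                               **options)
    fxr = func(xr)
    fx = function(np.copy(x), *(wrapper_args + args))
  File "fit.py", line 17, in <lambda>
    f=lambda q:((sil(n,[q[0],q[1],X0[2]],parts,box)-mk)**2).sum()
                 ~~~^^^^^^^^^^^^^^^^^^^^^^^^^^^^^^^
  File "fit.py", line 7, in sil
    pts=np.array([proj(n,[X[0]+r*np.cos(a),X[1]+r*np.sin(a),X[2]+z]) for r,z in part for a in A])
                  ~~~~^^^^^^^^^^^^^^^^^^^^^^^^^^^^^^^^^^^^^^^^^^^^^^
  File "h.py", line 10, in proj
    c=camera_info(n);K=np.array(c["intrinsics"]);T=np.array(c["extrinsics"])
ValueError: time passes only in moves, steps and waits
```

```bash
python3 - <<'E'
s=open("h.py").read()
s=s.replace("from rig import *","from rig import *\nimport functools\n@functools.cache\ndef CI(n):\n    c=camera_info(n);return {k:np.array(v) for k,v in c.items()}",1).replace("c=camera_info(n);K","c=CI(n);K")
open("h.py","w").write(s)
E
cat > meas.py <<'E'
from fit import *
D={n:np.load(n+"0.npz") for n in("top","side")}
for n in D:
    p,d=D[n]["p"],D[n]["d"];P=cloud(n,d);Z=cv2.medianBlur(np.nan_to_num(P[...,2]).astype(np.float32),3);g=p.max(-1)
    m=(g<75).astype(np.uint8);cs,_=cv2.findContours(m,cv2.RETR_EXTERNAL,2);F=np.zeros_like(m);cv2.drawContours(F,cs,-1,1,-1)
    med=lambda s:np.round(np.nanmedian(P[s][:,2]),1)
    for k in "LMS":
        x,f,a=fit(n,Z>9,(*VG[k],0),[[(r,max(z,8)) for r,z in q] for q in PARTS[k]]);R,h=PARTS[k][0][1]
        rr=np.hypot(P[...,0]-x[0],P[...,1]-x[1])
        print(n,"cover",k,np.round(x,1),round(f,1),a,"top z",med((rr<R-5)&(rr>14)&(Z>h-8)),"knob",med((rr<8)&(Z>h+14)),"table",med((rr>R+8)&(rr<R+20)))
    for k in "LMS":
        x,f,a=fit(n,F,(*CG[k],0),[[(CASE[k],0),(CASE[k],10)]])
        rr=np.hypot(P[...,0]-x[0],P[...,1]-x[1]);print(n,"case",k,np.round(x,1),round(f,1),a,"floor",med(rr<14))
    for k,X,r,h in(("L",(536,314),20,30),("M",(552,226),16.5,24)):
        x,f,a=fit(n,Z>56,(*X,49),[[(r,7),(r,h)]])
        rr=np.hypot(P[...,0]-x[0],P[...,1]-x[1]);print(n,"weight",k,np.round(x,1),round(f,1),a,"z top",med(rr<r-6),"plat",med((rr>r+10)&(rr<r+20)))
E
python3 meas.py
```

```text
top cover L [602.9  13.8] 39.4 575.0 top z 35.7 knob 56.6 table -1.4
top cover M [ 621.1 -125.5] 33.0 420.0 top z 29.9 knob 51.7 table -1.4
top cover S [ 591.6 -299.6] 28.2 297.0 top z 25.2 knob 47.3 table -0.9
top case L [436.4  19.4] 35.5 739.0 floor 9.0
top case M [ 457.3 -306.6] 36.0 504.0 floor 9.5
top case S [ 429.8 -135. ] 24.6 337.0 floor 22.3
top weight L [540.1 318.1] 21.9 225.0 z top 75.4 plat 47.6
top weight M [555.2 227.4] 12.4 144.0 z top 70.5 plat 47.8
side cover L [601.6  18.7] 37.2 630.0 top z 38.1 knob 60.6 table 0.8
side cover M [ 619.7 -119.1] 38.3 562.0 top z 31.9 knob 52.9 table 0.8
side cover S [ 590.8 -293.7] 398.0 858.0 top z 27.0 knob 48.2 table 0.7
side case L [436.7  25.3] 68.7 552.0 floor 11.8
side case M [ 456.8 -302.8] 79.8 750.0 floor 11.2
side case S [ 429.9 -130.7] 173.8 233.0 floor 23.7
side weight L [541.  317.1] 26.9 143.0 z top 71.1 plat 50.6
side weight M [556.5 227.9] 21.6 99.0 z top 70.2 plat 49.2
```

```bash
cat > ov.py <<'E'
from fit import *
def outl(im,n,X,parts,o,k,col):
    for part in parts:
        for r,z in part:
            q=(np.array([proj(n,[X[0]+r*np.cos(a),X[1]+r*np.sin(a),z+(X[2] if len(X)>2 else 0)]) for a in A])-o+.5)*k-.5
            cv2.polylines(im,[np.round(q*16).astype(np.int32)],True,col,1,cv2.LINE_AA,4)
def cp(p,o,w,h,k):return cv2.resize(p[o[1]:o[1]+h,o[0]:o[0]+w,::-1],None,fx=k,fy=k,interpolation=cv2.INTER_CUBIC)
E
python3 - <<'E'
from ov import *
D={n:np.load(n+"0.npz") for n in("top","side")}
tiles=[]
for n in("side","top"):
    for typ,k,Xt,Xs in(("c","L",(602.9,13.8),(601.6,18.7)),("c","S",(591.6,-299.6),(590.8,-293.7)),("f","L",(436.4,19.4),(436.7,25.3)),("f","M",(457.3,-306.6),(456.8,-302.8))):
        parts=PARTS[k] if typ=="c" else [[(CASE[k],0),(CASE[k],10)]]
        o=proj(n,(*Xt,15)).astype(int)-24;im=cp(D[n]["p"],o,48,48,4)
        im=cv2.resize(D[n]["p"][o[1]:o[1]+48,o[0]:o[0]+48,::-1],None,fx=4.1,fy=4.1,interpolation=cv2.INTER_CUBIC);im=cv2.convertScaleAbs(im,alpha=1.4)
        outl(im,n,Xt,parts,o,4.1,(0,0,255));outl(im,n,Xs,parts,o,4.1,(0,255,0));tiles.append(im)
cv2.imwrite("pics/ov.png",np.vstack([np.hstack(tiles[:4]),np.hstack(tiles[4:])]))
E
```

```text
(no output)
```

View pics/ov.png

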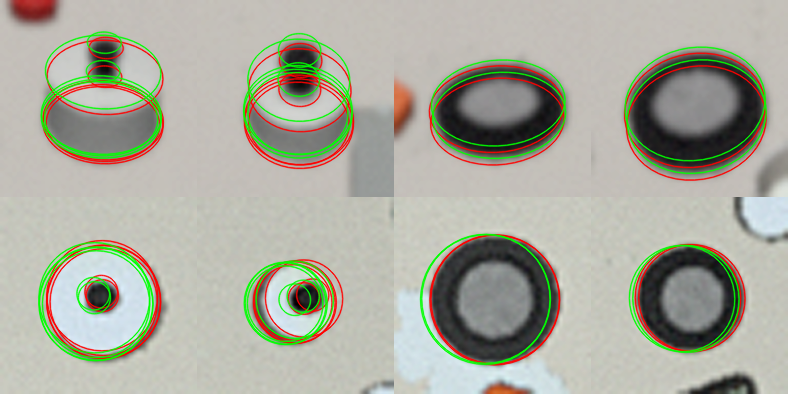

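```bash
cat > meas2.py <<'E'
from fit import *
def sfit(n,S,X0,parts,half):
    u,v=np.round(proj(n,(X0[0],X0[1],X0[2]+parts[0][-1][1]))).astype(int);box=(u-half,v-half,2*half,2*half)
    mk=S[v-half:v+half,u-half:u+half]
    def f(q):
        m=cv2.GaussianBlur(sil(n,[q[0],q[1],X0[2]],parts,box),(0,0),.6);return ((m-mk)**2).sum()
    r=minimize(f,X0[:2],method="Nelder-Mead",options=dict(initial_simplex=[[X0[0]-6,X0[1]-6],[X0[0]+8,X0[1]],[X0[0],X0[1]+8]],xatol=.05,fatol=.005,maxiter=90))
    return np.round(r.x,1),round(r.fun,1)
def soft(g,lo,hi):return np.clip((hi-g)/(hi-lo),0,1)
def fill(S):
    m=(S>.5).astype(np.uint8);cs,_=cv2.findContours(m,cv2.RETR_EXTERNAL,2);F=np.zeros_like(m);cv2.drawContours(F,cs,-1,1,-1)
    E=cv2.erode(F,np.ones((5,5)));return np.maximum(S,E)
if __name__=="__main__":
  for n in("top","side"):
    p=np.load(n+"0.npz")["p"].astype(np.float32);g=p.max(-1);br=p[...,2]-p[...,0]
    for k in "LMS":
        u,v=proj(n,(*VG[k],PARTS[k][0][1][1])).astype(int);print(k,"plate rgb",p[v+5,u-4],"table",p[v+2,u+28],"knob",g[v-12:v+13,u-8:u+9].min())
        h=PARTS[k][0][1][1];x,f=sfit(n,soft(g,25,110 if n=="top" else 105),(*VG[k],0),[[(10,h),(10,h+22)]],9 if n=="top" else 11)
        print(n,"knob",k,x,f)
        R=PARTS[k][0][1][0];u,v=proj(n,(*x,h)).astype(int)
    for k in "LMS":
        u,v=proj(n,(*CG[k],10)).astype(int);q=g[v-30:v+31,u-30:u+31];lo=np.percentile(q,10);hi=np.median(g[v-40:v+40,u-40:u+40])
        x,f=sfit(n,fill(soft(g,lo+5,hi-5)),(*CG[k],0),[[(CASE[k],0),(CASE[k],10)]],int(CASE[k]/2.4)+5);print(n,"case",k,x,f,lo,hi)
    sat=p[...,0]-p[...,2]
    for k,X,r,h in(("L",(540,317),20,30),("M",(555,227),16.5,24)):
        u,v=proj(n,(*X,64)).astype(int);q=sat[v-12:v+12,u-12:u+12];lo,hi=np.percentile(q,20),np.percentile(q,85)
        x,f=sfit(n,fill(np.clip((sat-lo)/(hi-lo),0,1)),(*X,49),[[(r,0),(r,h*.7)]],14);print(n,"weight",k,x,f,lo,hi)
E
python3 meas2.py
```

```text
L plate rgb [148. 158. 166.] table [139. 141. 133.] knob 16.0
top knob L [600.3  13.7] 8.0
M plate rgb [149. 160. 166.] table [136. 136. 129.] knob 16.0
top knob M [ 618.9 -124. ] 9.3
S plate rgb [70. 73. 73.] table [135. 138. 130.] knob 5.0
top knob S [ 589.9 -298.2] 18.5
top case L [436.5  19.1] 6.4 45.0 144.0
top case M [ 456.6 -306.9] 10.6 46.0 140.0
top case S [ 429.7 -135.7] 12.3 115.0 143.0
top weight L [539.5 320.7] 9.6 -4.0 44.0
top weight M [555.  229.1] 3.9 -7.0 42.0
L plate rgb [144. 145. 143.] table [140. 136. 133.] knob 10.0
side knob L [602.  16.] 24.4
M plate rgb [145. 146. 144.] table [139. 136. 132.] knob 9.0
side knob M [ 619.8 -128.4] 23.0
S plate rgb [143. 143. 141.] table [139. 137. 132.] knob 7.0
side knob S [ 591.  -301.6] 11.7
side case L [437.5  23. ] 6.9 64.0 139.0
side case M [ 457.3 -304.4] 19.1 37.0 138.0
side case S [ 430.6 -132.9] 6.8 102.0 139.0
side weight L [541.2 326.9] 5.3 7.0 37.0
side weight M [556.4 234.5] 37.2 7.0 30.0
```

```bash
cat > go.py <<'E'
import sys
from h import *
from scipy.spatial.transform import Rotation as Ro
def st():
    s=observe();p=np.array(s["tool_pos"]);print("t %.2f"%s["time"],"tcp",np.round(p,1),"rpy",np.round(s["tcp_rot"],3),"F",np.round(s["wrist_force"],1),"w %.1f ff %.1f"%(s["width"],s["finger_force"]));return s,p,Ro.from_euler("xyz",s["tcp_rot"])
def go(x,y,z,yaw=np.pi/2):
    s,p,R=st();print("shift cm",np.round(R.inv().apply(np.array([x,y,z])-p)/10,2),"turn deg",np.round((R.inv()*Ro.from_euler("xyz",[np.pi,0,yaw])).as_rotvec(degrees=True),1))
if __name__=="__main__":go(*map(float,sys.argv[1:]))
E
python3 go.py 540 321.5 140
```

```text
t 0.10 tcp [220.4 530.6 230.6] rpy [-3.14  -0.     2.748] F [ 0.6  0.2 -0.5] w 85.4 ff 0.0
shift cm [-37.53  -7.03   9.07] turn deg [-0.1  0.1 67.4]
```

>>> send_rows:
  motion: [6,-7.5,-1.4,1.8,0,0,10,6,-13,-2.5,3,0,0,20,6,-19,-3.5,4.5,0,0,30,6,-25,-4.7,6,0,0,40,6,-30,-5.6,7,0,0,50]
  force: 40

```text
time: 0.72
tool_pos: [476.8, 363.1, 160.5]
tcp_rot: [-3.141, 0.0, 1.869]
wrist_force: [0.1, 0.9, 0.3]
width: 59.9
finger_force: 0.0
```

```bash
python3 go.py 540 321.5 110
```

```text
t 0.72 tcp [476.8 363.1 160.5] rpy [-3.141  0.     1.869] F [0.1 0.9 0.3] w 59.9 ff 0.0
shift cm [-5.84  4.82  5.05] turn deg [-0.   0.  17.1]
```

>>> send_rows:
  motion: [6,-3,2.4,2.5,0,0,9,6,-5.8,4.8,5,0,0,17.2,6,-5.8,4.8,5,0,0,17.2,6,-5.8,4.8,5,0,0,17.2]

```text
time: 1.23
tool_pos: [538.4, 323.8, 111.4]
tcp_rot: [-3.141, -0.0, 1.576]
wrist_force: [-0.1, 1.1, 0.5]
width: 60.0
finger_force: 0.0
```

```bash
python3 go.py 540 321.5 60; python3 - <<'E'
from ov import *
from go import st
t=[]
for n in("top","side"):
    p,d=snapshot(n);np.savez(n+"1.npz",p=p,d=d)
    o=proj(n,(545,290,60)).astype(int)-[45,45];im=cv2.convertScaleAbs(cp(p,o,95,95,4),alpha=1.5)
    outl(im,n,(540,321,49),[[(20,0),(20,20)]],o,4,(0,0,255));t.append(im)
cv2.imwrite("pics/a1.png",np.hstack(t))
E
```

```text
t 1.23 tcp [538.4 323.8 111.4] rpy [-3.141 -0.     1.576] F [-0.1  1.1  0.5] w 60.0 ff 0.0
shift cm [-0.23  0.16  5.14] turn deg [-0.  -0.   0.3]
```

View pics/a1.png

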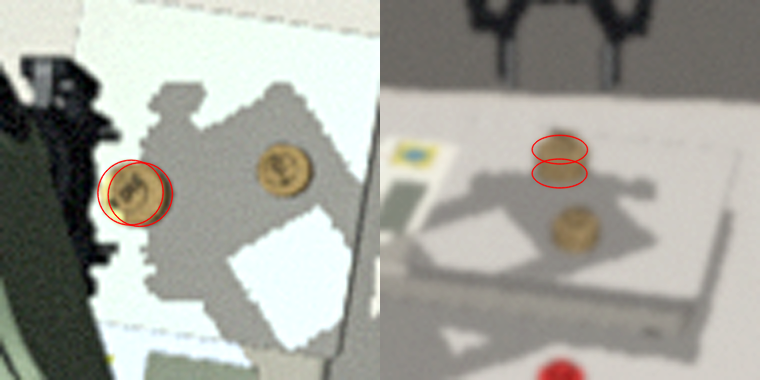

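>>> send_rows:
  motion: [6,-0.35,0.1,2.5,0,0,0,6,-0.35,0.1,4,0,0,0,6,-0.35,0.1,4,0,0,0,6,-0.35,0.1,4,0,0,0]

```text
time: 1.82
tool_pos: [540.1, 320.7, 72.2]
tcp_rot: [3.14, -0.001, 1.576]
wrist_force: [0.2, -0.2, 0.9]
width: 59.9
finger_force: 0.0
```

>>> send_rows:
  motion: [6,-0.15,0,0.8,0,0,0,6,-0.15,0,1.25,0,0,0,6,-0.15,0,1.25,0,0,0,3.5,-0.15,0,1.25,0,0,0,3.5,-0.15,0,1.25,0,0,0]

```text
time: 2.45
tool_pos: [540.2, 318.8, 59.4]
tcp_rot: [3.141, -0.001, 1.575]
wrist_force: [0.1, -0.7, 1.6]
width: 38.7
finger_force: 40.8
```

>>> send_rows:
  motion: [3.5,0,0,0,0,0,0,3.5,0,0,0,0,0,0,3.5,0,0,0,0,0,0]

```text
time: 2.82
tool_pos: [540.2, 318.7, 59.4]
tcp_rot: [3.141, -0.001, 1.575]
wrist_force: [1.2, -0.3, 2.9]
width: 38.5
finger_force: 40.8
```

>>> send_rows:
  motion: [3.5,0,0,-3,0,0,0,3.5,0,0,-6,0,0,0,3.5,-5,-2,-6,0,0,0,3.5,-10.5,-4,-6,0,0,0,3.5,-16,-6,-6,0,0,0]

```text
time: 3.45
tool_pos: [478.9, 156.7, 118.2]
tcp_rot: [-3.14, 0.001, 1.576]
wrist_force: [1.3, -1.5, -2.0]
width: 38.7
finger_force: 40.9
```

>>> send_rows:
  motion: [3.5,-5,-2,1,0,0,0,3.5,-10,-4,2,0,0,0,3.5,-13.5,-4.3,2.5,0,0,0,3.5,-13.9,-4.3,2.5,0,0,0,3.5,-13.9,-4.3,2.5,0,0,0]

```text
time: 4.08
tool_pos: [438.1, 19.3, 93.8]
tcp_rot: [-3.141, -0.0, 1.574]
wrist_force: [0.2, 0.7, -1.5]
width: 38.6
finger_force: 40.9
```

```bash
cat > look.py <<'E'
import sys
from ov import *
from go import st
# look.py out  x y z(view centre) [r z r z ... outline at TCP xy] 
def look(name,X,outs,half=48,k=4):
    s,p,R=st();t=[]
    for n in("top","side"):
        q,d=snapshot(n);np.savez(name+n+".npz",p=q,d=d)
        o=proj(n,X).astype(int)-half;im=cv2.convertScaleAbs(cp(q,o,2*half,2*half,k),alpha=1.5)
        for (C,parts,col) in outs: outl(im,n,C,parts,o,k,col)
        t.append(im)
    cv2.imwrite(f"pics/{name}.png",np.hstack(t))
E
python3 - <<'E'
from look import *
p=np.array(observe()["tool_pos"])
look("a2",(437,21,30),[((437,20.5,0),[[(41,0),(41,10)]],(0,0,255)),((p[0],p[1],p[2]-10.4),[[(20,0),(20,30)]],(0,255,0))])
E
```

```text
t 4.08 tcp [438.1  19.3  93.8] rpy [-3.141 -0.     1.574] F [ 0.2  0.7 -1.5] w 38.6 ff 40.9
```

View pics/a2.png

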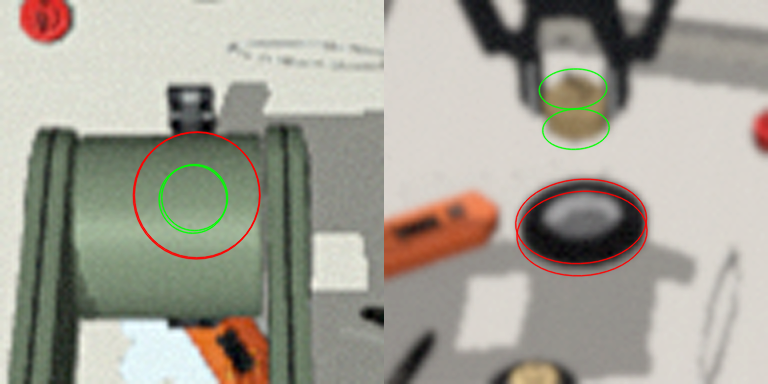

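Side view: the held weight is at (576,110) above the large foot at (582,225). Both deviate from their outlines by the same camera bias, so the alignment is good. I'm lowering it.

>>> send_rows:
  motion: [3.5,0.1,-0.1,4,0,0,0,3.5,0.1,-0.1,6,0,0,0,3.5,0.1,-0.1,6,0,0,0,3.5,0.1,-0.1,6.5,0,0,0,3.5,0.1,-0.1,6.5,0,0,0]

```text
time: 4.8
tool_pos: [437.6, 20.4, 29.4]
tcp_rot: [3.14, -0.0, 1.575]
wrist_force: [-0.0, 0.8, -1.1]
width: 38.6
finger_force: 40.9
```

```bash
python3 - <<'E'
from look import *
from meas2 import *
go=__import__("go").go;go(437,20.5,20.5)
p=np.array(observe()["tool_pos"]);q,d=snapshot("side");np.savez("a3.npz",p=q)
im=q.astype(np.float32);sat=im[...,0]-im[...,2]
u,v=proj("side",(p[0],p[1],p[2]+5)).astype(int);c=sat[v-14:v+14,u-14:u+14];lo,hi=np.percentile(c,20),np.percentile(c,90)
print(sfit("side",fill(np.clip((sat-lo)/(hi-lo),0,1)),(p[0],p[1],p[2]-10.4),[[(20,0),(20,24)]],16))
E
```

```text
t 4.80 tcp [437.6  20.4  29.4] rpy [ 3.14  -0.     1.575] F [-0.   0.8 -1.1] w 38.6 ff 40.9
shift cm [ 0.01 -0.06  0.89] turn deg [ 0.1 -0.   0.3]
(array([437. ,  24.8]), np.float64(21.4))
```

>>> send_rows:
  motion: [3.5,-0.08,0,0.5,0,0,0,3.5,-0.08,0,0.8,0,0,0,3.5,-0.08,0,0.9,0,0,0,3.5,-0.08,0,0.9,0,0,0]

```text
time: 5.35
tool_pos: [437.0, 19.3, 20.3]
tcp_rot: [-3.141, -0.0, 1.575]
wrist_force: [-1.4, -0.3, 3.8]
width: 38.5
finger_force: 41.7
```

>>> send_rows:
  motion: [5.5,0,0,0,0,0,0,5.5,0,0,0,0,0,0,5.5,0,0,0,0,0,0,5.5,0,0,-6,0,0,0,5.5,0,0,-10,0,0,0]

```text
time: 5.98
tool_pos: [437.6, 19.4, 121.6]
tcp_rot: [3.14, -0.0, 1.575]
wrist_force: [0.4, 0.0, -0.8]
width: 54.7
finger_force: 0.0
```

```bash
python3 go.py 555.7 228 130
```

```text
t 5.97 tcp [437.6  19.4 121.6] rpy [ 3.14  -0.     1.575] F [ 0.4  0.  -0.8] w 54.7 ff 0.0
shift cm [20.81 11.9  -0.82] turn deg [ 0.1 -0.   0.2]
```

>>> send_rows:
  motion: [5.5,5.2,3,0,0,0,0,5.5,10.4,6,0,0,0,0,5.5,15.6,9,0,0,0,0,5.5,20.8,11.8,0,0,0,0,5.5,20.8,11.8,0,0,0,0]

```text
time: 6.6
tool_pos: [555.8, 231.3, 119.3]
tcp_rot: [3.14, -0.001, 1.579]
wrist_force: [-1.1, -1.6, 0.6]
width: 55.0
finger_force: 0.0
```

>>> send_rows:
  motion: [5.5,0,0,2.5,0,0,0,5.5,0,0,4.5,0,0,0,5.5,0,0,4.5,0,0,0,5.5,0,0,4.5,0,0,0]

```text
time: 7.1
tool_pos: [554.4, 227.4, 75.7]
tcp_rot: [3.141, -0.0, 1.574]
wrist_force: [0.4, -0.3, 1.5]
width: 54.8
finger_force: 0.0
```

```bash
python3 - <<'E'
from look import *
from meas2 import *
__import__("go").go(555.7,227.5,57.5)
n="top";q,d=snapshot(n);np.savez("a4t.npz",p=q)
for n in("top","side"):
    im=(q if n=="top" else snapshot(n)[0]).astype(np.float32);im0=np.load(n+"0.npz")["p"].astype(np.float32)
    g=cv2.GaussianBlur(im0[...,0]-im0[...,2],(0,0),.5)
    for nm,X,r,h in(("L",(540,319),20,30),("M",(555.5,227.5),16.5,24)):
        u,v=np.round(proj(n,(*X,49+h))).astype(int);print(n,nm,"pred top ctr",np.round(proj(n,(*X,49+h)),1),"sat>15 bbox",[ (a.min(),a.max()) for a in np.where(g[v-13:v+14,u-13:u+14]>15)],"crop origin",u-13,v-13)
E
```

```text
t 7.10 tcp [554.4 227.4  75.7] rpy [ 3.141 -0.     1.574] F [ 0.4 -0.3  1.5] w 54.8 ff 0.0
shift cm [0.01 0.12 1.82] turn deg [ 0.  -0.   0.2]
top L pred top ctr [131.7 201.4] sat>15 bbox [(np.int64(6), np.int64(22)), (np.int64(6), np.int64(23))] crop origin 119 188
top M pred top ctr [170.  195.5] sat>15 bbox [(np.int64(8), np.int64(20)), (np.int64(7), np.int64(20))] crop origin 157 182
side L pred top ctr [295.4 126.2] sat>15 bbox [(np.int64(11), np.int64(24)), (np.int64(7), np.int64(21))] crop origin 282 113
side M pred top ctr [299.  145.4] sat>15 bbox [(np.int64(0), np.int64(23)), (np.int64(4), np.int64(20))] crop origin 286 132
```

>>> send_rows:
  motion: [5.5,0.05,0.1,1.2,0,0,0,5.5,0.05,0.1,1.8,0,0,0,5.5,0.05,0.1,1.8,0,0,0,2.8,0.05,0.1,1.8,0,0,0,2.8,0.05,0.1,1.8,0,0,0]

```text
time: 7.82
tool_pos: [555.5, 228.5, 57.3]
tcp_rot: [3.141, -0.0, 1.575]
wrist_force: [0.2, -0.6, 1.7]
width: 31.3
finger_force: 39.7
```

>>> send_rows:
  motion: [2.8,0,0,0,0,0,0,2.8,0,0,0,0,0,0,2.8,0,0,-4,0,0,0,2.8,0,0,-7,0,0,0]

```text
time: 8.32
tool_pos: [555.1, 228.3, 127.7]
tcp_rot: [-3.141, 0.0, 1.575]
wrist_force: [0.3, 0.6, -1.3]
width: 31.4
finger_force: 39.9
```

```bash
python3 go.py 457.3 -305.5 90
```

```text
t 8.32 tcp [555.1 228.3 127.7] rpy [-3.141  0.     1.575] F [ 0.3  0.6 -1.3] w 31.4 ff 39.9
shift cm [-53.34 -10.     3.78] turn deg [-0.   0.   0.2]
```

>>> send_rows:
  motion: [2.8,-5.5,-1,0,0,0,0,2.8,-11,-2,0,0,0,0,2.8,-16.5,-3,0,0,0,0,2.8,-22,-4,0,0,0,0,2.8,-27.5,-5,0,0,0,0]

```text
time: 8.95
tool_pos: [505.6, -48.5, 126.8]
tcp_rot: [-3.141, -0.0, 1.575]
wrist_force: [-0.0, -0.0, -0.7]
width: 31.3
finger_force: 39.9
```

>>> send_rows:
  motion: [2.8,-5.5,-1,0.5,0,0,0,2.8,-11,-2,1,0,0,0,2.8,-16.5,-3,2,0,0,0,2.8,-22,-4.2,3,0,0,0,2.8,-25.8,-5,3.8,0,0,0]

```text
time: 9.57
tool_pos: [456.4, -307.2, 88.3]
tcp_rot: [-3.141, -0.0, 1.573]
wrist_force: [0.8, 0.3, -1.5]
width: 31.1
finger_force: 39.9
```

>>> send_rows:
  motion: [2.8,0,0,0,0,0,0,2.8,0,0,0,0,0,0]

```text
time: 9.82
tool_pos: [457.1, -304.4, 88.7]
tcp_rot: [-3.141, -0.001, 1.575]
wrist_force: [-1.2, -0.2, -0.3]
width: 31.0
finger_force: 39.9
```

```bash
python3 - <<'E'
from look import *
p=np.array(observe()["tool_pos"])
look("a5",(457,-306,30),[((457.3,-305.5,0),[[(34,0),(34,10)]],(0,0,255)),((p[0],p[1],p[2]-8.3),[[(16.5,0),(16.5,24)]],(0,255,0))])
__import__("go").go(457.3,-305.5,18.6)
E
```

```text
t 9.82 tcp [ 457.1 -304.4   88.7] rpy [-3.141e+00 -1.000e-03  1.575e+00] F [-1.2 -0.2 -0.3] w 31.0 ff 39.9
t 9.93 tcp [ 457.6 -303.9   89. ] rpy [-3.142 -0.     1.576] F [-0.5  0.4 -0.2] w 31.7 ff 39.9
shift cm [-0.16 -0.03  7.04] turn deg [-0.  -0.   0.3]
```

View pics/a5.png

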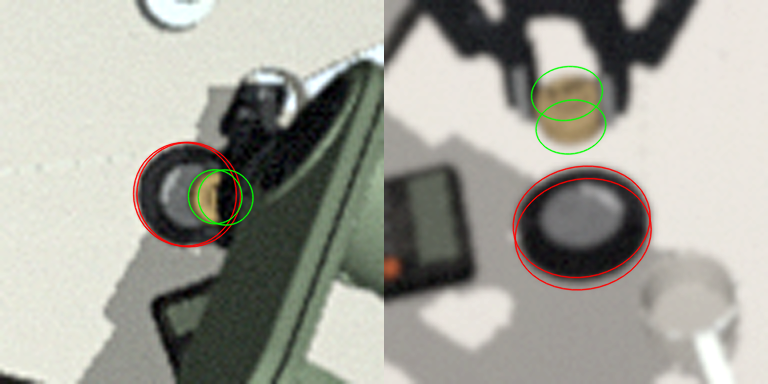

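```bash
python3 - <<'E'
from ov import *
t=[]
for n,f in(("top","a5top"),("side","a5side")):
    q=np.load(f+".npz")["p"];o=proj(n,(437,20,15)).astype(int)-22;im=cv2.convertScaleAbs(cp(q,o,44,44,9),alpha=1.5)
    outl(im,n,(437,20,0),[[(29,16),(24,16)]],o,9,(0,0,255));outl(im,n,(437,20,10),[[(20,0),(20,30)]],o,9,(0,255,0));t.append(im)
cv2.imwrite("pics/a6.png",np.hstack(t))
E
```

```text
(no output)
```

View pics/a6.png

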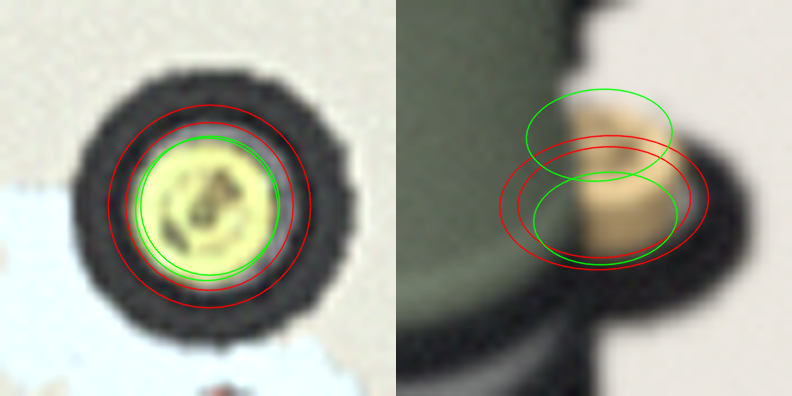

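The first crop shows the large weight well centred in its foot, with the weight at (206,205) against the foot at (213,206) at 9 px per pixel, about 1 mm off. I'll check the medium weight numerically before lowering it.

```bash
python3 - <<'E'
from h import *
np.set_printoptions(linewidth=220)
q=np.load("a5top.npz")["p"].astype(int);o=proj("top",(457,-306,30)).astype(int)-48;s=q[...,0]-q[...,2]
print(o,proj("top",(457.3,-304.2,80.5)),proj("top",(457.3,-304.2,104)))
for v in range(o[1]+44,o[1]+54,2): print(v,s[v,o[0]+36:o[0]+66],)
for v in range(o[1]+44,o[1]+54,3): print(v,q[v,o[0]+36:o[0]+66].max(-1))
E
```

```text
[333 188] [386.23565    236.62253394] [388.789589  236.8010085]
232 [ 0 -3 -1  0  1 -5 -2 -2 -3 -2 -1 -3 -1 16 39 52 53 55 50 12 -1 -9  3 -6 -2 -9 -7  2 -7  1]
234 [-5 -3 -4  0 -1 -2 -3 -4  0 -3 -5  3 28 45 55 50 45 38 20  2 -7  0 -2 -2 -6 -3 -7  0  5  3]
236 [ -4  -4   1   1  -4  -5  -2  -3  -3  -2  -1  17  37  50  52  45  42  45  10  -6   3  -4   1 -10  -4  -2  -3   2   2   1]
238 [-3 -2 -5  1 -3 -1  0 -1 -3 -3 -1 14 40 56 55 41 42 49 18 -5 -5  2 -2  0 -3 -5  4 -1  0  2]
240 [ 2 -5  1 -1  0 -3 -2 -1 -1 -2 -1  4 28 48 53 53 49 44 14 -6  0 -6 -2 -3  0  4  2  1  0 -2]
232 [ 26  38  29  27  31  69 110 110  85  71  71  73  64  61  82 106 121 124 112  35  12  10   7  20  19  33  26  23  25  23]
235 [ 35  39  30  26  72 113  93  77  71  80  70  54  74 116 121 111 100  95  33   4   9  13   5  21  35  26  24  38  38  26]
238 [ 35  36  31  33  66  91  74  71  72  73  67  55  85 132 125 106  91 108  26   5   7  13  14  16  31  37  41  40  41  39]
241 [ 32  35  36  24  19  41  69  76  74  72  71  68  60  77 115 132 131 115  55   0  18   0  10  17  37  36  36  42  35  39]
```

>>> send_rows:
  motion: [2.8,-0.2,-0.03,3,0,0,0,2.8,-0.2,-0.03,5,0,0,0,2.8,-0.2,-0.03,6,0,0,0,2.8,-0.2,-0.03,6.6,0,0,0,2.8,-0.2,-0.03,6.6,0,0,0]

```text
time: 10.55
tool_pos: [457.4, -306.9, 23.1]
tcp_rot: [3.141, 0.0, 1.575]
wrist_force: [-0.7, -0.5, -0.7]
width: 31.4
finger_force: 39.9
```

>>> send_rows:
  motion: [2.8,0,0,0.2,0,0,0,2.8,0,0,0.4,0,0,0,2.8,0,0,0.4,0,0,0]

```text
time: 10.92
tool_pos: [457.1, -307.1, 19.0]
tcp_rot: [3.141, -0.0, 1.575]
wrist_force: [-0.1, -0.2, -0.7]
width: 31.3
finger_force: 39.9
```

>>> send_rows:
  motion: [2.8,0,0,0.05,0,0,0,5,0,0,0.05,0,0,0,5,0,0,0.05,0,0,0,5,0,0,0.05,0,0,0,5,0,0,-6,0,0,0]

```text
time: 11.55
tool_pos: [454.5, -305.2, 75.6]
tcp_rot: [-3.133, -0.006, 1.575]
wrist_force: [0.4, -1.8, -0.2]
width: 50.1
finger_force: 0.0
```

>>> send_rows:
  motion: [5,0,0,-4,0,0,0,4,5,8,-5,0,0,0,4,9,13.5,-5,0,0,0,4,9,13.5,-5,0,0,0]

```text
time: 12.05
tool_pos: [593.9, -214.8, 129.3]
tcp_rot: [3.14, 0.0, 1.576]
wrist_force: [0.4, -0.9, 0.1]
width: 40.1
finger_force: 0.0
```

```bash
python3 - <<'E'
from look import *
from meas2 import *
from go import go
go(590.5,-298.2,75)
t=[]
q=snapshot("side")[0];q2=snapshot("top")[0];np.savez("b1.npz",side=q,top=q2)
for n,p,C,r in(("side",q,(457,-306.9),16.5),("top",q2,(457,-306.9),16.5)):
    o=proj(n,(*C,15)).astype(int)-22;im=cv2.convertScaleAbs(cp(p,o,44,44,9),alpha=1.5)
    outl(im,n,(*C,0),[[(24,16),(20.5,16)]],o,9,(0,0,255));outl(im,n,(*C,10),[[(r,0),(r,24)]],o,9,(0,255,0));t.append(im)
cv2.imwrite("pics/b1.png",np.hstack(t))
E
```

```text
t 12.05 tcp [ 593.9 -214.8  129.3] rpy [3.14  0.    1.576] F [ 0.4 -0.9  0.1] w 40.1 ff 0.0
shift cm [-8.33 -0.39  5.43] turn deg [0.1 0.  0.3]
```

View pics/b1.png

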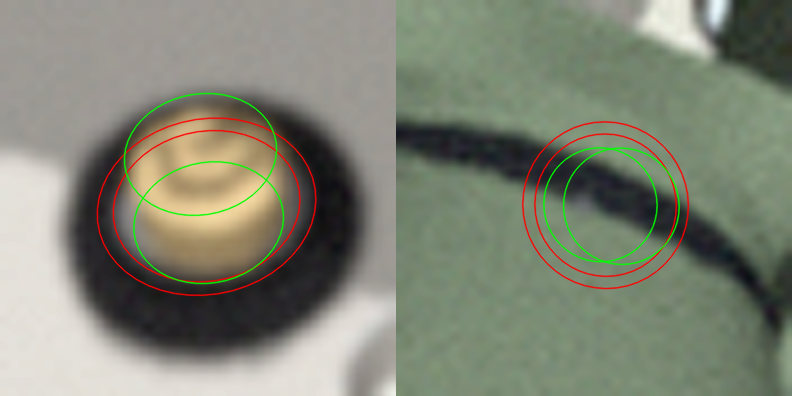

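Side view: the medium weight stands upright in its well, at about (205,190) in the crop. The large foot is already loaded too. Next is the small cover.

>>> send_rows:
  motion: [4,-5,-0.2,3,0,0,0,4,-8.3,-0.35,5.4,0,0,0,4,-8.3,-0.35,5.4,0,0,0,4,-8.3,-0.35,5.4,0,0,0]

```text
time: 12.65
tool_pos: [588.1, -299.6, 75.2]
tcp_rot: [-3.141, -0.001, 1.574]
wrist_force: [-0.1, 0.8, 0.0]
width: 40.5
finger_force: 0.0
```

```bash
python3 - <<'E'
from go import *
go(590.4,-298,30)
from ov import *
t=[]
for n in("side","top"):
    p=snapshot(n)[0];o=proj(n,(590,-298,40)).astype(int)-32;im=cv2.convertScaleAbs(cp(p,o,64,64,6),alpha=1.5)
    outl(im,n,(590.4,-298,0),[[(10,26),(10,48)],[(24.5,26)]],o,6,(0,0,255));t.append(im)
cv2.imwrite("pics/b2.png",np.hstack(t))
E
```

```text
t 12.65 tcp [ 588.1 -299.6   75.2] rpy [-3.141e+00 -1.000e-03  1.574e+00] F [-0.1  0.8  0. ] w 40.5 ff 0.0
shift cm [0.15 0.23 4.52] turn deg [-0.  -0.   0.2]
```

View pics/b2.png

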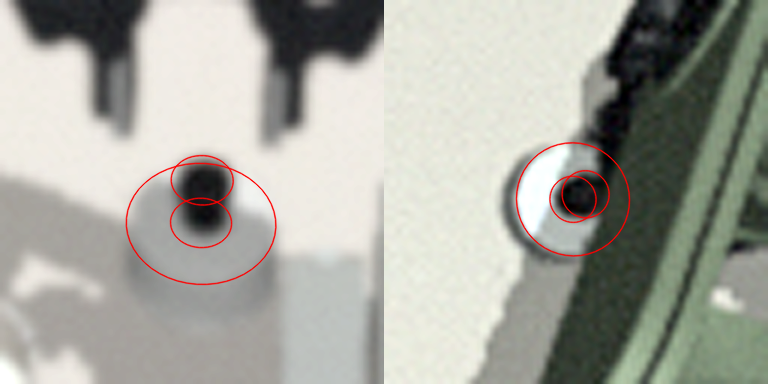

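>>> send_rows:
  motion: [4,0.1,0.2,2.5,0,0,0,4,0.1,0.2,4.5,0,0,0,4,0.1,0.2,4.5,0,0,0,4,0.1,0.2,4.5,0,0,0]

```text
time: 13.25
tool_pos: [591.4, -298.4, 31.3]
tcp_rot: [3.14, 0.001, 1.576]
wrist_force: [-0.5, -0.2, 0.6]
width: 40.3
finger_force: 0.0
```

>>> send_rows:
  motion: [1.4,0,0,0,0,0,0,1.4,0,0,0,0,0,0,1.4,0,0,0,0,0,0,1.4,0,0,0,0,0,0]

```text
time: 13.75
tool_pos: [591.4, -298.8, 31.3]
tcp_rot: [3.139, 0.001, 1.575]
wrist_force: [-1.4, 0.9, 6.1]
width: 18.1
finger_force: 39.1
```

>>> send_rows:
  motion: [1.4,0,0,-4,0,0,0,1.4,0,0,-7,0,0,0,1.4,4,-4,-7.5,0,0,0,1.4,8,-8,-7.5,0,0,0,1.4,12,-12,-7.5,0,0,0]

```text
time: 14.38
tool_pos: [468.6, -177.9, 104.8]
tcp_rot: [-3.142, -0.0, 1.574]
wrist_force: [-0.1, -0.2, -0.5]
width: 18.6
finger_force: 39.3
```

>>> send_rows:
  motion: [1.4,4.2,-4,2,0,0,0,1.4,4.2,-4.1,2,0,0,0,1.4,4.2,-4.1,2,0,0,0,1.4,4.2,-4.1,2,0,0,0]

```text
time: 14.88
tool_pos: [430.6, -138.1, 85.5]
tcp_rot: [3.139, 0.001, 1.574]
wrist_force: [0.7, -0.2, -0.5]
width: 18.1
finger_force: 39.3
```

```bash
python3 - <<'E'
from look import *
from go import go
go(430.2,-136.1,42)
p=np.array(observe()["tool_pos"])
look("b3",(430,-135,40),[((430.2,-135.7,0),[[(28,0),(28,10)]],(0,0,255)),((p[0],p[1],p[2]-31.3),[[(26.5,0),(24.5,26)]],(0,255,0))])
E
```

```text
t 14.88 tcp [ 430.6 -138.1   85.5] rpy [3.139e+00 1.000e-03 1.574e+00] F [ 0.7 -0.2 -0.5] w 18.1 ff 39.3
shift cm [ 0.2  -0.05  4.35] turn deg [0.1 0.  0.2]
t 14.88 tcp [ 430.6 -138.1   85.5] rpy [3.139e+00 1.000e-03 1.574e+00] F [ 0.7 -0.2 -0.5] w 18.1 ff 39.3
```

View pics/b3.png

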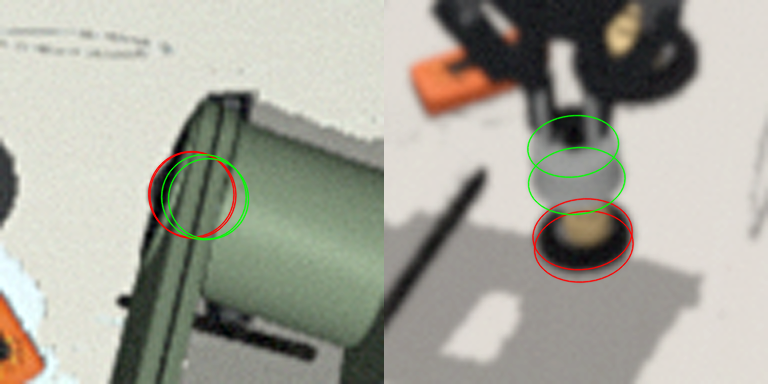

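>>> send_rows:
  motion: [1.4,0.17,0,2,0,0,0,1.4,0.17,0,3.3,0,0,0,1.4,0.17,0,3.3,0,0,0,1.4,0.17,0,3.3,0,0,0]

```text
time: 15.48
tool_pos: [429.4, -135.7, 52.1]
tcp_rot: [3.141, 0.0, 1.575]
wrist_force: [-0.4, 0.1, 0.0]
width: 17.9
finger_force: 39.3
```

```bash
python3 - <<'E'
from go import *
go(430.4,-136,41.3)
E
```

```text
t 15.47 tcp [ 429.4 -135.7   52.1] rpy [3.141 0.    1.575] F [-0.4  0.1  0. ] w 17.9 ff 39.3
shift cm [-0.03  0.1   1.08] turn deg [0.  0.  0.2]
```

>>> send_rows:
  motion: [1.4,0,0.08,0.4,0,0,0,1.4,0,0.08,0.7,0,0,0,1.4,0,0.08,0.7,0,0,0]

```text
time: 15.85
tool_pos: [429.6, -135.4, 44.8]
tcp_rot: [-3.141, -0.0, 1.575]
wrist_force: [0.8, 0.0, -0.3]
width: 18.1
finger_force: 39.3
```

>>> send_rows:
  motion: [1.4,0,0,0.2,0,0,0,1.4,0,0,0.35,0,0,0,1.4,0,0,0.4,0,0,0,1.4,0,0,0.4,0,0,0]

```text
time: 16.35
tool_pos: [429.8, -135.5, 41.3]
tcp_rot: [3.141, -0.0, 1.575]
wrist_force: [-1.4, 0.2, 3.5]
width: 18.4
finger_force: 39.9
```

The small cover went home: contact came at mouth height 10 mm. I'm releasing it and going for the medium cover.

>>> send_rows:
  motion: [4,0,0,0.03,0,0,0,4,0,0,0,0,0,0,4,0,0,0,0,0,0,4,0,0,-3,0,0,0,4,0,0,-7,0,0,0]

```text
time: 16.98
tool_pos: [428.9, -135.2, 110.9]
tcp_rot: [-3.139, -0.001, 1.575]
wrist_force: [1.3, -0.9, -0.3]
width: 39.9
finger_force: 0.0
```

>>> send_rows:
  motion: [4,0.4,6,0,0,0,0,4,0.8,12,0,0,0,0,4,1.2,18.9,1,0,0,0,4,1.2,18.9,3,0,0,0,4,1.2,18.9,3,0,0,0]

```text
time: 17.6
tool_pos: [616.4, -122.1, 78.1]
tcp_rot: [-3.135, -0.001, 1.575]
wrist_force: [-1.1, -0.2, 0.2]
width: 40.0
finger_force: 0.0
```

```bash
python3 - <<'E'
from go import *
go(619.3,-124,36)
from meas2 import *
from ov import *
t=[];p=snapshot("side")[0];p2=snapshot("top")[0]
for n,q,C,X,parts in(("side",p,(429.8,-135.7,25),(429.8,-135.7,10),PARTS["S"]),("top",p2,(429.8,-135.7,25),(429.8,-135.7,10),PARTS["S"])):
    o=proj(n,C).astype(int)-32;im=cv2.convertScaleAbs(cp(q,o,64,64,6),alpha=1.5);outl(im,n,X,parts,o,6,(0,0,255));t.append(im)
cv2.imwrite("pics/b4.png",np.hstack(t))
g=p.max(-1).astype(np.float32);print("side knob M",sfit("side",soft(g,25,105),(619,-124,0),[[(10,31),(10,53)]],11))
E
```

```text
t 17.60 tcp [ 616.4 -122.1   78.1] rpy [-3.135e+00 -1.000e-03  1.575e+00] F [-1.1 -0.2  0.2] w 40.0 ff 0.0
shift cm [-0.19  0.31  4.21] turn deg [-0.4 -0.1  0.3]
side knob M (array([ 620.1, -127.6]), np.float64(25.2))
```

View pics/b4.png

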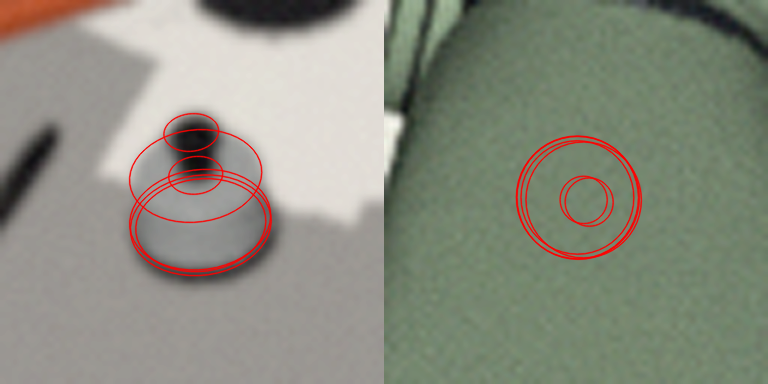

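>>> send_rows:
  motion: [4,-0.15,0.2,2.5,0,0,0,4,-0.15,0.2,4.2,0,0,0,4,-0.15,0.2,4.2,0,0,0,4,-0.15,0.2,4.2,0,0,0]

```text
time: 18.2
tool_pos: [620.9, -124.3, 39.8]
tcp_rot: [3.14, 0.0, 1.575]
wrist_force: [0.2, -0.7, 0.9]
width: 40.0
finger_force: 0.0
```

>>> send_rows:
  motion: [1.4,0,0,0,0,0,0,1.4,0,0,0,0,0,0,1.4,0,0,0,0,0,0,1.4,0,0,0,0,0,0]

```text
time: 18.7
tool_pos: [621.2, -124.3, 39.9]
tcp_rot: [3.14, 0.0, 1.575]
wrist_force: [-0.9, 0.7, 6.5]
width: 18.0
finger_force: 39.2
```

```bash
python3 go.py 457.1 -307 92
```

```text
t 18.70 tcp [ 621.2 -124.3   39.9] rpy [3.14  0.    1.575] F [-0.9  0.7  6.5] w 18.0 ff 39.2
shift cm [-18.2  -16.48  -5.23] turn deg [0.1 0.  0.2]
```

>>> send_rows:
  motion: [1.4,0,0,-4,0,0,0,1.4,0,0,-7,0,0,0,1.4,-4,-3.6,-7.5,0,0,0,1.4,-8,-7.2,-7.5,0,0,0,1.4,-12,-10.8,-7.5,0,0,0]

```text
time: 19.32
tool_pos: [512.0, -245.4, 113.7]
tcp_rot: [-3.141, -0.0, 1.576]
wrist_force: [0.6, 0.0, -0.2]
width: 17.8
finger_force: 39.2
```

>>> send_rows:
  motion: [1.4,-4,-4,1,0,0,0,1.4,-6.3,-5.7,2,0,0,0,1.4,-6.3,-5.7,2,0,0,0,1.4,-6.3,-5.7,2,0,0,0,1.4,-6.3,-5.7,2,0,0,0]

```text
time: 19.95
tool_pos: [457.4, -307.1, 94.1]
tcp_rot: [3.141, 0.0, 1.576]
wrist_force: [0.1, -0.0, -0.6]
width: 18.0
finger_force: 39.2
```

```bash
cat > rel.py <<'E'
import sys
from meas2 import *
from go import go
# compare held cover with foot in the side view (knob column and plate) : knob fit vs TCP
k,dz=sys.argv[1],float(sys.argv[2]);T=[float(a) for a in sys.argv[3:6]];go(*T)
p=np.array(observe()["tool_pos"]);q=snapshot("side")[0];np.savez("rel%s.npz"%k,p=q);g=q.max(-1).astype(np.float32)
u,v=proj("side",(T[0],T[1],10)).astype(int);m=int(CASE[k]/2.4)+8
print("case",sfit("side",fill(soft(g,45,125)),(T[0],T[1],0),[[(CASE[k],0),(CASE[k],10)]],int(CASE[k]/2.4)+5))
# edges of cover body at mid height and of foot, columns
R,h=PARTS[k][0][1]
for nm,z in(("body",p[2]-dz+h*.35),):
    c=proj("side",(p[0],p[1]-R*.76,z));print(nm,"pred axis col",np.round(proj("side",(p[0],p[1],z)),1))
    r=int(c[1]);print(r,int(c[0])-20,g[r-2:r+3,int(c[0])-20:int(c[0])+21].mean(0).astype(int))
r=int(v);print("foot pred",np.round(proj("side",(T[0],T[1],5)),1));print(r,u-22,g[r:r+3,u-22:u+23].mean(0).astype(int))
E
python3 rel.py M 39.9 457.1 -307.2 60
```

```text
t 19.95 tcp [ 457.4 -307.1   94.1] rpy [3.141 0.    1.576] F [ 0.1 -0.  -0.6] w 18.0 ff 39.2
shift cm [-0.01 -0.03  3.41] turn deg [0.  0.  0.3]
case (array([ 457.2, -305.7]), np.float64(204.8))
body pred axis col [231.7 298.5]
307 209 [107 107 107 107 106 106 107 105 102  97  94  93  95  95  97  97  98  99
 100 100 101 101 101 101 101 100  99  97  96  95  93  93  92  90  87  83
  76  70  79 106 130]
foot pred [233.9 317.8]
316 211 [106 106 107 107 110 108  93  62  33  20  15  17  25  44  62  79  93 101
 106 106 107 110 112 112 113 112 109 103  96  88  78  66  49  34  21  13
  15  16  23  54 100 136 151 155 155]
```

>>> send_rows:
  motion: [1.4,0,0,2,0,0,0,1.4,0,0,3.4,0,0,0,1.4,0,0,3.4,0,0,0,1.4,0,0,3.7,0,0,0,1.4,0,0,3.7,0,0,0]

```text
time: 20.62
tool_pos: [456.7, -308.0, 57.2]
tcp_rot: [3.141, 0.0, 1.575]
wrist_force: [-0.1, -0.3, -1.4]
width: 17.9
finger_force: 39.2
```

>>> send_rows:
  motion: [1.4,0,0,0.2,0,0,0,1.4,0,0,0.3,0,0,0,1.4,0,0,0.3,0,0,0]

```text
time: 21.0
tool_pos: [456.4, -307.9, 53.9]
tcp_rot: [3.142, -0.0, 1.575]
wrist_force: [0.1, 0.2, 0.2]
width: 18.0
finger_force: 39.2
```

>>> send_rows:
  motion: [1.4,0.05,0.04,0.2,0,0,0,1.4,0.05,0.04,0.35,0,0,0,1.4,0.05,0.04,0.4,0,0,0,1.4,0.05,0.04,0.4,0,0,0]

```text
time: 21.5
tool_pos: [456.8, -307.3, 50.0]
tcp_rot: [3.142, -0.0, 1.575]
wrist_force: [-0.2, 0.4, 2.0]
width: 18.2
finger_force: 39.4
```

The medium cover is home. I'm releasing it and going to the large cover.

>>> send_rows:
  motion: [4,0,0,0.03,0,0,0,4,0,0,0,0,0,0,4,0,0,0,0,0,0,4,0,0,-3,0,0,0,4,0,0,-7,0,0,0]

```text
time: 22.12
tool_pos: [456.2, -306.9, 119.7]
tcp_rot: [-3.139, -0.002, 1.575]
wrist_force: [-0.0, -1.2, 0.3]
width: 39.9
finger_force: 0.0
```

>>> send_rows:
  motion: [4,5.3,2.5,0,0,0,0,4,10.6,5,0,0,0,0,4,15.9,7.5,0,0,0,0,4,21.2,10,0,0,0,0,4,26,12,0,0,0,0]

```text
time: 22.75
tool_pos: [576.6, -44.9, 120.0]
tcp_rot: [3.141, 0.0, 1.576]
wrist_force: [0.3, -0.1, 1.1]
width: 40.3
finger_force: 0.0
```

>>> send_rows:
  motion: [4,5.4,2.4,1,0,0,0,4,6.1,2.4,3,0,0,0,4,6.1,2.4,3,0,0,0,4,6.1,2.4,3,0,0,0]

```text
time: 23.25
tool_pos: [599.6, 13.6, 90.4]
tcp_rot: [3.141, 0.0, 1.574]
wrist_force: [0.4, -0.5, 0.5]
width: 40.0
finger_force: 0.0
```

```bash
python3 - <<'E'
from go import *
from meas2 import *
go(601,13.7,42)
p=snapshot("side")[0];g=p.max(-1).astype(np.float32);np.savez("c1.npz",p=p);print("side knob L",sfit("side",soft(g,25,105),(601,14,0),[[(10,37),(10,59)]],11))
E
```

```text
t 23.25 tcp [599.6  13.6  90.4] rpy [3.141 0.    1.574] F [ 0.4 -0.5  0.5] w 40.0 ff 0.0
shift cm [0.01 0.13 4.84] turn deg [0.  0.  0.2]
side knob L (array([602.4,  14.2]), np.float64(22.8))
```

```bash
python3 - <<'E'
from h import *
from meas2 import *
p=np.load("top0.npz")["p"].astype(np.float32);b=p[...,2]-p[...,0];g=p.max(-1)
for k,X,R,h in(("L",(600.8,13.7),34.5,37),("M",(619.3,-124),29.5,31),("S",(590.5,-298.2),24.5,26)):
    m=cv2.GaussianBlur(b,(0,0),.7);u,v=np.round(proj("top",(*X,h))).astype(int);H=20
    w=((m>5)|(g<60))[v-H:v+H,u-H:u+H].astype(np.uint8);w=cv2.morphologyEx(w,cv2.MORPH_OPEN,np.ones((3,3)))
    c=max(cv2.findContours(w,0,1)[0],key=cv2.contourArea);(cx,cy),ax,_=cv2.fitEllipse(cv2.convexHull(c));print(k,"plate centre",np.round(onz("top",(u-H+cx,v-H+cy),h),1),"diam px",np.round(ax,1),"expect",round(2*R*448/(1177-h),1))
E
```

```text
L plate centre [599.1  14.1  37. ] diam px [26.1 26.5] expect 27.1
M plate centre [ 617.1 -122.5   31. ] diam px [21.7 22. ] expect 23.1
S plate centre [ 586.5 -292.6   26. ] diam px [14.1 16.9] expect 19.1
```

>>> send_rows:
  motion: [4,0,0.12,2.5,0,0,0,4,0,0.12,4.8,0,0,0,4,0,0.12,4.8,0,0,0,4,0,0.12,4.8,0,0,0]

```text
time: 23.8
tool_pos: [601.6, 13.7, 43.3]
tcp_rot: [3.139, -0.0, 1.574]
wrist_force: [-0.8, -0.3, 0.2]
width: 39.9
finger_force: 0.0
```

>>> send_rows:
  motion: [1.4,0,0,0,0,0,0,1.4,0,0,0,0,0,0,1.4,0,0,0,0,0,0,1.4,0,0,0,0,0,0]

```text
time: 24.3
tool_pos: [601.5, 14.1, 43.3]
tcp_rot: [3.139, 0.0, 1.575]
wrist_force: [-0.3, -0.5, 5.3]
width: 18.1
finger_force: 39.0
```

```bash
python3 go.py 437 19.3 100
```

```text
t 24.30 tcp [601.5  14.1  43.3] rpy [3.139 0.    1.575] F [-0.3 -0.5  5.3] w 18.1 ff 39.0
shift cm [  0.59 -16.44  -5.71] turn deg [0.1 0.  0.2]
```

>>> send_rows:
  motion: [1.4,0,0,-4,0,0,0,1.4,0,0,-7.5,0,0,0,1.4,0.2,-5,-7.5,0,0,0,1.4,0.4,-10,-7.5,0,0,0,1.4,0.52,-15,-7.5,0,0,0]

```text
time: 24.92
tool_pos: [449.0, 18.9, 116.9]
tcp_rot: [3.141, -0.0, 1.575]
wrist_force: [-0.2, 0.2, -0.9]
width: 18.1
finger_force: 39.4
```

>>> send_rows:
  motion: [1.4,0,-1.4,0,0,0,0,1.4,0,-1.4,1,0,0,0,1.4,0,-1.4,1,0,0,0,1.4,0,-1.4,1,0,0,0]

```text
time: 25.42
tool_pos: [438.0, 18.8, 106.7]
tcp_rot: [3.141, -0.0, 1.575]
wrist_force: [-0.9, 0.2, 0.1]
width: 18.1
finger_force: 39.4
```

```bash
python3 rel.py L 43.3 437 19.4 63
```

```text
t 25.43 tcp [438.   18.8 106.7] rpy [ 3.141 -0.     1.575] F [-0.9  0.2  0.1] w 18.1 ff 39.4
shift cm [ 0.06 -0.1   4.37] turn deg [ 0.  -0.   0.2]
case (array([438.1,  20.3]), np.float64(182.9))
body pred axis col [245.6 189.2]
195 224 [143 144 144 144 144 143 140 131 113  96  89  88  88  89  90  91  93  94
  94  95  94  93  93  92  92  92  90  91  90  87  86  85  83  83  85  93
 110 129 139 143 144]
foot pred [246.9 211.4]
209 224 [116 102 103 124 137 140 132 106  67  33  17  14  12  24  44  61  74  84
  89  93  94  94  95  95  95  95  94  90  85  78  69  54  38  23  15  12
  12  19  39  81 120 138 143 143 143]
```

>>> send_rows:
  motion: [1.4,0.03,-0.08,2,0,0,0,1.4,0.03,-0.08,4,0,0,0,1.4,0.03,-0.08,4.3,0,0,0,1.4,0.03,-0.08,4.6,0,0,0,1.4,0.03,-0.08,4.6,0,0,0]

```text
time: 26.1
tool_pos: [436.4, 19.1, 61.3]
tcp_rot: [3.141, -0.0, 1.575]
wrist_force: [-0.2, 0.1, -0.9]
width: 18.2
finger_force: 39.4
```

>>> send_rows:
  motion: [1.4,0,0,0.2,0,0,0,1.4,0,0,0.4,0,0,0,1.4,0,0,0.4,0,0,0]

```text
time: 26.48
tool_pos: [435.8, 19.1, 56.9]
tcp_rot: [-3.142, -0.0, 1.575]
wrist_force: [0.5, 0.3, -0.6]
width: 18.2
finger_force: 39.4
```

Mouth at 13.6 mm, past the rim with no force. Down the rest of the way.

>>> send_rows:
  motion: [1.4,0,0.1,0.2,0,0,0,1.4,0,0.1,0.3,0,0,0,1.4,0,0.1,0.37,0,0,0,1.4,0,0.1,0.37,0,0,0]

```text
time: 26.98
tool_pos: [436.9, 19.1, 53.4]
tcp_rot: [3.141, -0.0, 1.575]
wrist_force: [-0.9, -0.2, 2.0]
width: 18.2
finger_force: 39.7
```

>>> send_rows:
  motion: [4,0,0,0.03,0,0,0,4,0,0,0,0,0,0,4,0,0,0,0,0,0,4,0,0,-4,0,0,0,4,0,0,-10,0,0,0]

```text
time: 27.6
tool_pos: [435.6, 19.0, 153.0]
tcp_rot: [-3.137, -0.0, 1.575]
wrist_force: [1.4, -0.5, 1.0]
width: 39.9
finger_force: 0.0
```

>>> send_rows:
  motion: [4,6,0,-1,0,0,0,4,12,0,-2,0,0,0,4,18,0,-4,0,0,0,4,24,0,-4,0,0,0,4,30,0,-4,0,0,0]

```text
time: 28.22
tool_pos: [435.4, 321.1, 193.6]
tcp_rot: [3.141, -0.0, 1.575]
wrist_force: [0.8, -0.3, 0.4]
width: 39.8
finger_force: 0.0
```

>>> send_rows:
  motion: [4,5,-5,0,0,0,0,4,10,-10,0,0,0,0,4,10,-10,0,0,0,0]

```text
time: 28.6
tool_pos: [332.8, 420.6, 193.0]
tcp_rot: [-3.141, -0.0, 1.579]
wrist_force: [0.1, -0.9, 0.2]
width: 40.2
finger_force: 0.0
```

```bash
python3 - <<'E'
from ov import *
from go import st
st();rows=[]
F=dict(L=(436.7,19.2),M=(456.9,-306.9),S=(430,-135.7))
for n in("top","side"):
    p,d=snapshot(n);P=cloud(n,d);t=[]
    for k in "LMS":
        R,h=PARTS[k][0][1];rr=np.hypot(P[...,0]-F[k][0],P[...,1]-F[k][1]);Z=P[...,2]
        s=(rr<R-4)&(rr>13)&(Z>h-4)&(Z<h+18);A_=np.c_[P[s][:,:2]-F[k],np.ones(s.sum())];c=np.linalg.lstsq(A_,Z[s],rcond=None)[0]
        print(n,k,"plate z %.1f (expect %d, bias top -1.4 side +0.8) tilt"%(c[2],h+10),np.round(c[:2],3))
        o=proj(n,(*F[k],25)).astype(int)-22;im=cv2.convertScaleAbs(cp(p,o,44,44,6),alpha=1.4)
        outl(im,n,F[k],[[(CASE[k],10)]],o,6,(0,0,255));outl(im,n,(*F[k],10),[[(R,h),(10,h+22)]],o,6,(0,255,0));t.append(im)
    rows.append(np.hstack(t))
cv2.imwrite("pics/end.png",np.vstack(rows))
E
```

```text
t 28.60 tcp [332.8 420.6 193. ] rpy [-3.141 -0.     1.579] F [ 0.1 -0.9  0.2] w 40.2 ff 0.0
top L plate z 45.7 (expect 47, bias top -1.4 side +0.8) tilt [ 0.002 -0.011]
top M plate z 39.7 (expect 41, bias top -1.4 side +0.8) tilt [0.005 0.005]
top S plate z 35.4 (expect 36, bias top -1.4 side +0.8) tilt [ 0.035 -0.009]
side L plate z 48.1 (expect 47, bias top -1.4 side +0.8) tilt [-0.005  0.055]
side M plate z 41.8 (expect 41, bias top -1.4 side +0.8) tilt [-0.001  0.01 ]
side S plate z 36.5 (expect 36, bias top -1.4 side +0.8) tilt [-0.022  0.135]
```

View pics/end.png

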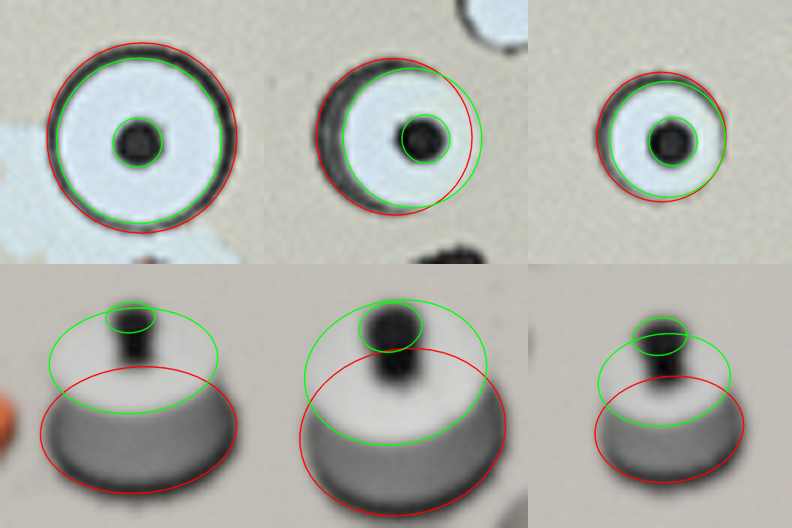

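The final picture shows all three covers level on their feet. The plate heights match 47, 41 and 36 mm within the camera bias, and the knobs are centred at (138,143), (424,139) and (670,143) in the top row.

```bash
python3 -c "
from rig import *
print(finish_job())"
```

```text
the job is handed in; nothing more can be done
None
```

The job is handed in: the large and medium weights are in their wells and all three cases are closed with their own covers. The last camera check showed the covers level and at the right height, but the hand-in gave no verdict.

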